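# Set up the pour-over on the coffee scale and tare it

### The job

Get the pour-over ready to brew: stand the grey carafe in the middle of the weighing platform of the black coffee scale in front of you, with the black dripper that stands beside it upright and centred on the carafe's mouth; set both down, do not drop them. Then, touching neither of them, press the scale's round orange tare key fully down and let it spring back up, so that the scale starts from zero. Leave the carafe and dripper standing like that, and do not disturb the cup, its saucer or the dosing cup.

Things in the scene. Friction and masses are not known exactly. Their poses are not given: they have to be found in the camera images.
- scale: black coffee scale with the orange key, alone before the robot, 138 x 190 x 26 mm, fixed on rubber feet. Origin: centre of its underside, z up. The weighing platform (128 x 128 mm, top 26 mm above the bench) fills its y -38 to +90 mm; the lower control strip (display, keys; top 17 mm above the bench) fills y -94 to -38 mm and faces the robot within 20 degrees.
- platform (a point): centre of the weighing platform, on its top face (26 mm above the bench); axes as the scale's.
- key_top (a point): centre of the top of the orange tare key: round, 24 mm wide, in a 32 mm aluminium collar 5.5 mm high on the scale's control strip, to the right of the display as the robot sees it (x +48, y -68 mm in the scale's frame). At rest its top is 30 mm above the bench (13 mm over the strip); it moves straight down with the key.
- tare_key (a joint): travel of the orange tare key in m: 0 up, 0.005 fully down. A spring pushes it back; it takes about 2 N to start and 5 N to hold it fully down.
- carafe: dark grey ceramic carafe, 110 x 145 x 57 mm, 0.28 kg, round body 110 mm wide and hollow, wall about 10 mm at the rim (57 mm high), with one upright handle along its +y. Origin: centre of the underside of its bounding box, z up. The round body's axis lies at y -18 mm; the handle (12 mm thick in x, solid to grip) spans y +37 to +71 mm, z 8 to 55 mm.
- carafe_base (a point): centre of the round body's underside.
- carafe_mouth (a point): centre of the carafe's mouth, level with its rim, 57 mm above its underside.
- carafe_handle (a point): top of the carafe's handle, 76 mm from the round body's axis; pinch the handle across the carafe's x, 12 mm thick, to about 35 mm below this point.
- dripper: black cone dripper, alone on the open bench (not the one at the far back right), 115 x 143 x 58 mm, 0.14 kg: flat round foot 115 mm wide, 4 mm thick, that rests on the rim of the carafe; cone up to 108 mm wide; loop handle along -y. Origin: centre under its bounding box, z up. Cone axis at y +13.5 mm; handle 10 mm thick in x, its upright part at y -71 to -58 mm, z 14 to 54 mm.
- dripper_base (a point): centre of the underside of the dripper's round foot.
- dripper_handle (a point): top of the dripper's handle, 75 mm from the cone's axis; pinch the handle across the dripper's x, 10 mm thick, to about 30 mm below this point.
- saucer: glass saucer, 145 mm wide, 21 mm high; bystander. Origin: centre of its underside.
- cup: glass cup of milk tea on the saucer, 93 x 117 x 68 mm; bystander. Origin: centre of its underside.
- dosing_cup: small steel dosing cup, 60 mm wide, 48 mm high; bystander. Origin: centre of its underside.
Not all that is in view belongs to the job. What is shaped like the scale but red is not meant. What is shaped like the carafe but purple is not meant.

How it is judged:
By the outcome, as a careful person would: the job done as asked, in the order asked, and still so for the second after the job is handed in, with the robot touching nothing.
It also fails if it takes over 72 s, if anything falls off the work surface, if the arm or the gripper's body presses on something with over 40 N, if the wrist force passes 120 N, or if a joint passes its speed limit or range.

### The arm

A 6-joint arm with a two-finger parallel gripper is mounted at the origin on a cart in front of the work surface, level with it; the furniture and walls round the work are solid. World frame = base frame: x ahead of the robot, y to its left, z up, the work surface at z = 0. Lengths are in mm, angles in rad, forces in N, time in s.
With the tool pointing down it reaches from about 325 to 875 mm from the base axis. Payload 4.4 kg.
Tool frame: the origin (TCP) lies on the centre line of the jaws, within the pads' length; the fingertips stand ahead of it and the grasp point (between the pads) lies 6 mm ahead of it (ctrl.tcp_to_tips is the z of the fingertips in the tool frame, in mm); z points along the fingers, y is the line along which they close (so a half turn about z gives the same grasp; the last joint's range is limited). The gripper opens to 85 mm and grips with 20 to 120 N. Pads are 22 mm wide; open, the fingers measure 114 mm over their backs; the gripper's body (76 mm by 85 mm) begins 54 mm behind the grasp point. The pads swing forward as they close: fully open they stand 13 mm farther back than shut.
Start: joints at [-1.359, 0.207, 1.542, -0, 1.393, -0.15], TCP at [203.514, -537.782, 256.282] pointing down, gripper open.
Joint ranges: [-2.73, 2.73], [-0.86, 2.22], [0.23, 2.46], [-1.11, 4.25], [0.08, 2.63], [-2.82, 2.82]. Speed limits (rad/s): [2.79, 2.79, 3.14, 3.14, 3.14, 3.14].

### API

Orientations are given as a 3x3 rotation matrix whose columns are the frame's x, y, z axes.
In Python, from plant import ctrl, sensors, optics gives the robot as it stands. Calls block until the motion is done:
- ctrl.move_ptp(position, orientation): joint-space move of the TCP to a pose.
- ctrl.move_l(position, rot=None, vel=150, threshold=None): straight line of the TCP; rot=None keeps the orientation; vel is the mean speed in mm/s. With threshold (N) it stops when the force on the tool has changed by that much, and returns True; else False.
- ctrl.set_joints(angles): joint-space move.
- ctrl.gripper_to(opening, force=None): finger opening in mm; force is the grip in N (None keeps the last); returns when the fingers have stopped.
- ctrl.hold(seconds).
- ctrl.solve_ik(position, orientation): joint angles nearest the present ones, or None.
- sensors.read_state(): the state.
- optics.grab_frame(name): name is "scene" or "top" or "wrist"; returns (picture, depth): 480x640x3 uint8, red, green, blue; 480x640 float32, mm along the optical axis (not along the pixel's ray), 0 where there is no reading.
- optics.camera_params(name): a dict with "mtx" (3x3 intrinsics, pixels), "R" (3x3) and "t" (3): a world point X has camera coordinates R X + t; the wrist camera has in their place "T_tool_cam" (4x4, takes a point from camera to tool coordinates, whose origin is the TCP and whose axes are the flange's). Camera axes: x right, y down, z forward; pixel columns grow to the right and rows downward; lengths in mm; the calibration is good to about 2 mm. A picture is of the moment at which its call begins: read the wrist's pose just before it. camera_params takes no time and is no camera call.
A pose or a line that the arm cannot do raises ctrl.MotionError and nothing moves.
- ctrl.finish_job(): hands the job in; it is judged then, once.
The state is a dict: "t": time; "q": joint angles; "qvel": joint speeds; "tau": joint torques, N m; "eef_pos": TCP position; "eef_rot": TCP orientation; "force": force on the tool from outside, world axes, zero at the start; "wrist_torque": the same for the moment, N m; "grip_width": finger opening in mm; "grasp_force": force on a finger pad.
Only numpy, scipy, OpenCV 4.12 (cv2) and the standard library are available. Lean on these libraries where they do the work, as an engineer would, in place of code of your own. Each camera call takes 0.05 s, during which the arm holds its last target. There are 200 camera calls.

## Working session

There is one attempt and no reset: what is moved stays moved. The work goes in short steps, each a Python script; the robot and the scene stay as the last script left them, time stands still between calls to the robot, and variables do not carry over. Pictures are saved under pics/ and viewed, at most 13 in all, crops included, and the job is handed in when it is done.

```bash
ls; mkdir -p pics; python3 - <<'E'
from plant import ctrl, sensors, optics
import cv2,numpy as np
for n in("scene","top"):
    p,d=optics.grab_frame(n); cv2.imwrite(f"pics/{n}0.png",p[:,:,::-1]); np.save(f"pics/{n}0.npy",d); 
    c=optics.camera_params(n); print(n,c)
print(optics.camera_params("wrist"),ctrl.tcp_to_tips)
s=sensors.read_state();print(s)
E
```

```text
pics
scene {'mtx': array([[493.63260404,   0.        , 315.65200853],
       [  0.        , 493.63260404, 232.46342965],
       [  0.        ,   0.        ,   1.        ]]), 'R': array([[-0.79350428, -0.6085201 , -0.00736504],
       [-0.4314539 ,  0.5710643 , -0.6983789 ],
       [ 0.42918351, -0.55098898, -0.71569034]]), 't': array([ 501.35708638,  274.58027597, 1229.65352512])}
top {'mtx': array([[592.37957625,   0.        , 322.84755223],
       [  0.        , 592.37957625, 235.89464312],
       [  0.        ,   0.        ,   1.        ]]), 'R': array([[-4.11196123e-04, -9.99935293e-01, -1.13683730e-02],
       [-9.97100038e-01,  1.27512067e-03, -7.60913187e-02],
       [ 7.61008912e-02,  1.13041167e-02, -9.97036043e-01]]), 't': array([  70.01447878,  579.29448469, 1469.23090201])}
{'mtx': array([[368.58124629,   0.        , 323.01220197],
       [  0.        , 368.58124629, 236.77829362],
       [  0.        ,   0.        ,   1.        ]]), 'T_tool_cam': array([[ 7.97825109e-04, -9.54575724e-01, -2.97967367e-01,
         7.46832416e+01],
       [ 9.99999659e-01,  8.24444529e-04,
[... 313 characters left out ...]
       1.39355427e+00, -1.50492226e-01]), 'qvel': array([ 0.00158487, -0.00142331, -0.00298969,  0.00221149, -0.00077641,
        0.00107091]), 'tau': array([-1.09175740e-03, -3.84094584e+01, -2.92548877e+01, -2.27494061e-04,
        4.83391908e-03, -2.44853805e-05]), 'eef_pos': array([ 203.35598567, -537.13946549,  255.20838743]), 'eef_rot': array([[ 9.35281519e-01,  3.53904347e-01, -4.39233706e-04],
       [ 3.53904455e-01, -9.35279168e-01,  2.12480173e-03],
       [ 3.41170431e-04, -2.14273455e-03, -9.99997646e-01]]), 'force': array([ 0.77725437, -0.62199048, -0.33678629]), 'wrist_torque': array([ 0.0266908 , -0.02796609, -0.00672914]), 'grasp_force': 0.0, 'grip_width': 85.17036710755389}
```

View pics/scene0.png

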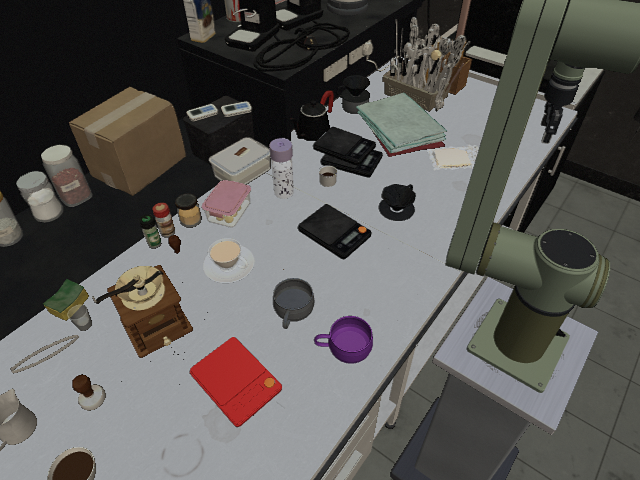

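View pics/top0.png

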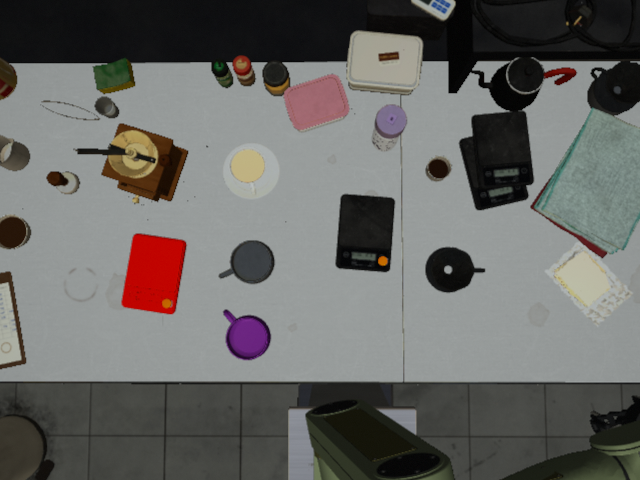

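Candidates in the top view:
- **Scale:** black at (365,232). The red one at (155,273) and the stacked black ones at (500,160) are not meant.
- **Carafe:** grey at (252,261). The purple one at (248,337) is not meant.
- **Dripper:** black at (450,269). The one at the far back right, (615,88), is not meant.

I'll check these choices in a crop and measure them with depth.

```bash
cat > h.py <<'E'
from plant import ctrl, sensors, optics
import cv2,numpy as np
def cloud(name,d,T=None):
    c=optics.camera_params(name); v,u=np.indices(d.shape); K=c["mtx"]
    P=np.stack([(u-K[0,2])/K[0,0]*d,(v-K[1,2])/K[1,1]*d,d],-1)
    W=(P-c["t"])@c["R"] if T is None else P@T[:3,:3].T+T[:3,3]
    W[d<=0]=np.nan; return W
def px(name,u,v,z):
    c=optics.camera_params(name); r=np.linalg.inv(c["mtx"])@[u,v,1]; r=c["R"].T@r; o=-c["R"].T@c["t"]
    return o+r*(z-o[2])/r[2]
def wristcloud():
    s=sensors.read_state(); p,d=optics.grab_frame("wrist"); B=np.eye(4); B[:3,:3]=s["eef_rot"]; B[:3,3]=s["eef_pos"]
    return p,cloud("wrist",d,B@optics.camera_params("wrist")["T_tool_cam"])
E
python3 - <<'E'
from h import *
d=np.load("pics/top0.npy");W=cloud("top",d)
p=cv2.imread("pics/top0.png")
cv2.imwrite("pics/crop1.png",cv2.resize(p[185:315,210:500],None,fx=2.75,fy=2.75,interpolation=cv2.INTER_CUBIC))
for n,(a,b,c,e) in dict(scale=(330,400,188,278),car=(212,280,235,288),drip=(420,492,243,296),saucer=(215,285,135,205),dosing=(420,456,150,186)).items():
    w=W[c:e,a:b].reshape(-1,3); w=w[~np.isnan(w[:,0])]
    print(n,"bench",np.median(w[w[:,2]<6,2]),"zpct",np.percentile(w[:,2],[50,80,90,95,99]).round(1))
    for t in(8,20,40):
        k=w[w[:,2]>t]
        if len(k)>20: 
            r=cv2.minAreaRect(k[:,:2].astype(np.float32)); print(t,len(k),np.round(r[0],1),np.round(r[1],1),round(r[2],1),k.min(0).round(),k.max(0).round())
E
```

```text
scale bench -0.037131877713271436 zpct [22.1 27.3 29.3 30.8 33.3]
8 4061 [594.1 -37.2] [172.3 213.4] 87.0 [ 484. -123.    8.] [703.  52.  37.]
20 3595 [589.1 -35.3] [135.9 188.2] 85.4 [ 493. -108.   20.] [686.  39.  37.]
car bench 0.5234323775825633 zpct [ 2.6  8.7 38.7 53.4 59.2]
8 789 [517.9 263.4] [164.2 123. ] 85.0 [454. 186.   8.] [578. 351.  65.]
20 433 [507.1 251.4] [106.7 128. ] 60.1 [461. 194.  20.] [569. 328.  65.]
40 351 [505.8 252.1] [104.6 126.9] 59.0 [464. 195.  40.] [568. 328.  65.]
drip bench 0.3133078731089183 zpct [ 3.7 42.4 52.6 56.5 60.3]
8 1487 [ 497.1 -270.3] [164.3 122.1] 89.1 [ 436. -353.    8.] [ 559. -189.   65.]
20 1291 [ 499.6 -249.5] [107.2 119.4] 37.8 [ 444. -328.   20.] [ 549. -192.   65.]
40 833 [ 499.6 -249.5] [107.2 119.4] 37.8 [ 444. -328.   40.] [ 549. -192.   65.]
saucer bench -0.2222797646911859 zpct [ 6.4 63.2 67.8 70.3 75.6]
8 2332 [753.  256.5] [174.9 176.1] 89.9 [665. 169.   8.] [841. 344.  84.]
20 1392 [746.7 253.3] [142.2 140.5] 1.9 [676. 183.  20.] [818. 324.  84.]
40 1144 [748.5 252.1] [101.8  92.4] 51.3 [682. 210.  44.] [797. 302.  84.]
dosing bench -0.3944124178671187 zpct [ 3.  25.6 32.  44.5 49.9]
8 515 [ 760.6 -218.8] [80.9 60.3] 4.9 [ 720. -252.    8.] [ 801. -190.   54.]
20 436 [ 750.3 -219.2] [58.9 59.5] 87.2 [ 721. -249.   20.] [ 780. -190.   54.]
40 93 [ 750.3 -219.2] [58.9 59.5] 87.2 [ 721. -249.   41.] [ 780. -190.   54.]
```

View pics/crop1.png

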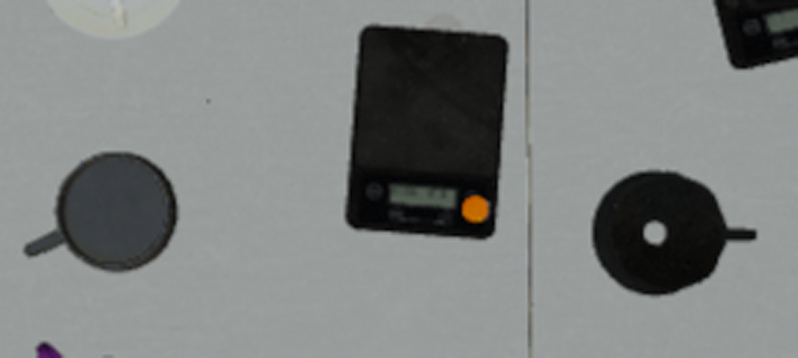

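The crop confirms the choices: grey carafe at crop (117,211) with its handle lower left, black scale with the orange key at (475,209), and dripper with its foot hole at (655,233) and handle to the right. Next I'll hover the wrist camera over each for closer measurements.

```bash
python3 - <<'E'
from h import *
import pickle
print("top: carafe",px("top",252.5,261.7,57),"hend",px("top",220.2,275.9,55),"drip hole",px("top",448.2,269.7,2),"hend",px("top",484.9,270.5,54),"key",px("top",210+475/2.75,185+209/2.75,30))
R=np.array([[1,0,0],[0,-1,0],[0,0,-1.]])
def yaw(a): c,s=np.cos(a),np.sin(a); return np.array([[c,-s,0],[s,c,0],[0,0,1]])@R
out={}
for n,p,a in [("drip",(500,-262,230),0),("scale",(590,-36,230),0),("car",(505,250,230),0)]:
    ctrl.move_ptp(np.array(p,float),yaw(a)); s=sensors.read_state(); im,d=optics.grab_frame("wrist")
    out[n]=(s["eef_pos"],s["eef_rot"],im,d); print(n,s["t"],s["q"].round(2),s["eef_pos"].round(1))
pickle.dump(out,open("pics/w.pkl","wb"))
cv2.imwrite("pics/w3.png",cv2.resize(np.hstack([out[k][2][:,120:520] for k in out])[:,:,::-1],(800,320)))
E
```

```text
top: carafe [513.40619497 241.86389627  57.        ] hend [478.68318029 321.24091848  55.        ] drip hole [ 494.54155399 -248.07766391    2.        ] hend [ 491.5409648  -327.24076017   54.        ] key [515.78125433 -79.91147361  30.        ]
drip 1.6 [-0.64  0.21  1.6  -0.    1.34  0.93] [ 499.7 -262.8  230.1]
scale 2.6083 [-0.21  0.26  1.53 -0.    1.35  1.36] [589.8 -37.3 229.9]
car 3.8 [ 0.3   0.21  1.6  -0.    1.34  1.88] [505.8 248.8 230.1]
```

View pics/w3.png

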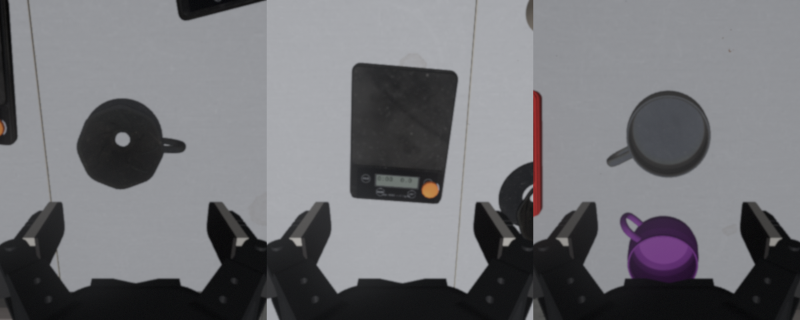

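The wrist views show the dripper hole at about (122,139) in the montage, the scale centred at (405,133) with its key at (430,189), and the carafe centred at (668,133) with its handle end at (612,160). I'll segment these and project to world positions.

```bash
python3 - <<'E'
from h import *
import pickle
o=pickle.load(open("pics/w.pkl","rb")); C=optics.camera_params("wrist"); K=C["mtx"]
def proj(n,uv,z):
    p,R,_,_=o[n]; B=np.eye(4);B[:3,:3]=R;B[:3,3]=p; T=B@C["T_tool_cam"]
    uv=np.asarray(uv,float).reshape(-1,2); r=np.c_[uv,np.ones(len(uv))]@np.linalg.inv(K).T@T[:3,:3].T
    return (T[:3,3]+r*((z-T[2,3])/r[:,2:]))[:,:2]
def mask(n,seed,thr):
    g=cv2.cvtColor(o[n][2],cv2.COLOR_RGB2GRAY); m=(g<thr).astype(np.uint8); m[300:]=0
    m=cv2.morphologyEx(m,cv2.MORPH_CLOSE,np.ones((5,5),np.uint8))
    _,l=cv2.connectedComponents(m); return (l==l[seed[1],seed[0]]).astype(np.uint8),g
def big(m): return max(cv2.findContours(m,0,1)[0],key=cv2.contourArea).reshape(-1,2)
# scale
m,g=mask("scale",(320,190),100); 
for z in(17,26): r=cv2.minAreaRect(proj("scale",big(m),z).astype(np.float32)); print("scale",z,r)
hsv=cv2.cvtColor(o["scale"][2],cv2.COLOR_RGB2HSV); k=cv2.inRange(hsv,(5,130,120),(22,255,255)); k[:230]=0;k[320:]=0;k[:,:300]=0;k[:,430:]=0
c,rad=cv2.minEnclosingCircle(big(k)); print("key px",c,rad,proj("scale",c,30))
for n,seed,zs,hz,ksz in(("car",(322,200),(40,57),55,31),("drip",(270,220),(2,54),54,31)):
    m,g=mask(n,seed,120); b=cv2.morphologyEx(m,cv2.MORPH_OPEN,cv2.getStructuringElement(2,(ksz,ksz)))
    for z in zs: c,r=cv2.minEnclosingCircle(proj(n,big(b),z).astype(np.float32)); M=proj(n,np.argwhere(b)[:,::-1],z).mean(0); print(n,z,c,r,"centroid",M, "area",m.sum(),b.sum())
    w=proj(n,big(m),hz); f=w[np.argmax(np.hypot(*(w-c).T))]; print("handle end",f)
    h=cv2.morphologyEx(m-b,cv2.MORPH_OPEN,np.ones((4,4),np.uint8)); hp=proj(n,big(h),hz); print("hbox",cv2.minAreaRect(hp.astype(np.float32)))
    p,R,_,d=o[n];B=np.eye(4);B[:3,:3]=R;B[:3,3]=p; W=cloud("wrist",d,B@C["T_tool_cam"]); q=W[b>0]; q=q[(q[:,2]>48)]
    print("rim depth",len(q),cv2.minEnclosingCircle(q[:,:2].astype(np.float32)) if len(q)>5 else 0, np.percentile(W[b>0][:,2],[5,50,95,99]))
g=cv2.cvtColor(o["drip"][2],cv2.COLOR_RGB2GRAY); h=(g[185:230,280:330]>110).astype(np.uint8); a=np.argwhere(h).mean(0)[::-1]+[280,185]; print("hole",a,h.sum(),proj("drip",a,2))
E
```

```text
scale 17 ((588.5751342773438, -34.93199157714844), (135.14599609375, 187.8795928955078), 85.44092559814453)
scale 26 ((590.6475830078125, -35.00556945800781), (131.46006774902344, 182.75538635253906), 85.44092559814453)
key px (364.75, 285.0) 12.412291526794434 [[517.99227619 -76.97032903]]
car 40 (513.672119140625, 250.9150848388672) 57.02891159057617 centroid [515.63222681 249.37995014] area 13835 13200
car 57 (517.364013671875, 250.77828979492188) 53.873260498046875 centroid [519.21576755 249.32816048] area 13835 13200
handle end [482.19785591 326.22190415]
hbox ((488.2293701171875, 311.6588439941406), (16.54227638244629, 30.85755157470703), 27.096027374267578)
rim depth 2052 ((513.9905395507812, 251.02084350585938), 53.70389175415039) [nan nan nan nan]
drip 2 (484.3421936035156, -243.42835998535156) 68.46075439453125 centroid [ 487.02422766 -242.84341631] area 14308 13748
drip 54 (497.91204833984375, -246.4005584716797) 58.14591979980469 centroid [ 500.19003192 -245.90380257] area 14308 13748
handle end [ 494.72767479 -324.95490177]
hbox ((498.042724609375, -314.4356994628906), (22.79092788696289, 18.639598846435547), 89.99713897705078)
rim depth 4634 ((496.021484375, -247.5419158935547), 56.385284423828125) [nan nan nan nan]
hole [303.45558739 208.43266476] 349 [[ 495.04890485 -244.46875175]]
```

```bash
cat >> h.py <<'E'
R0=np.array([[1,0,0],[0,-1,0],[0,0,-1.]])
def yaw(a): c,s=np.cos(a),np.sin(a); return np.array([[c,-s,0],[s,c,0],[0,0,1]])@R0
def topc(n,im,seed,roi,thr,z):
    "top-camera contour of the dark blob at seed, body centre by circle and whole contour, on plane z"
    a,b,c,e=roi; m=np.zeros(im.shape[:2],np.uint8); m[c:e,a:b]=cv2.cvtColor(im,cv2.COLOR_RGB2GRAY)[c:e,a:b]<thr
    _,l=cv2.connectedComponents(m); m=(l==l[seed[1],seed[0]]).astype(np.uint8)
    b=cv2.morphologyEx(m,cv2.MORPH_OPEN,cv2.getStructuringElement(2,(15,15)))
    g=lambda q:np.array([px(n,u,v,z)[:2] for u,v in max(cv2.findContours(q,0,1)[0],key=cv2.contourArea).reshape(-1,2)],np.float32)
    w=g(m); c,r=cv2.minEnclosingCircle(g(b)); f=w[np.argmax(np.hypot(*(w-c).T))]; return np.round(c,1),round(r,1),f
E
python3 - <<'E'
from h import *
im=cv2.imread("pics/top0.png")[:,:,::-1].copy()
print(topc("top",im,(252,262),(212,280,235,288),110,57),topc("top",im,(252,262),(212,280,235,288),110,40))
print(topc("top",im,(436,269),(420,492,243,296),110,4),topc("top",im,(436,269),(420,492,243,296),110,54))
im=cv2.imread("pics/scene0.png")[:,:,::-1].copy()
# scene: rim of carafe
a=np.array([px("scene",u,v,57)[:2] for u,v in((273,298),(314,298),(293,280))]);print(a)
h=np.deg2rad(113.8); u=np.array([np.cos(h),np.sin(h)])
p=np.array([515,250.5])+74*u
ctrl.gripper_to(45)
ctrl.move_ptp([*p,110.],yaw(h)); s=sensors.read_state(); q,d=optics.grab_frame("wrist"); print(s["t"],s["q"].round(2),s["eef_pos"].round(1)); cv2.imwrite("pics/w4.png",q[:,:,::-1])
E
```

```text
(array([513.7, 243.6]), 54.9, array([475.97626, 323.78516], dtype=float32)) (array([514.3, 245.8]), 55.6, array([476.09494, 326.9578 ], dtype=float32))
(array([ 495.5, -250.7]), 62.5, array([ 498.74323, -338.15176], dtype=float32)) (array([ 494.5, -240.7]), 60.4, array([ 497.65042, -325.17438], dtype=float32))
[[543.92292301 292.96907204]
 [460.46520946 229.69278128]
 [540.4175402  216.6470117 ]]
5.9583 [ 0.43  0.38  1.65 -0.    1.11  0.02] [485.5 318.3 110.4]
```

View pics/w4.png

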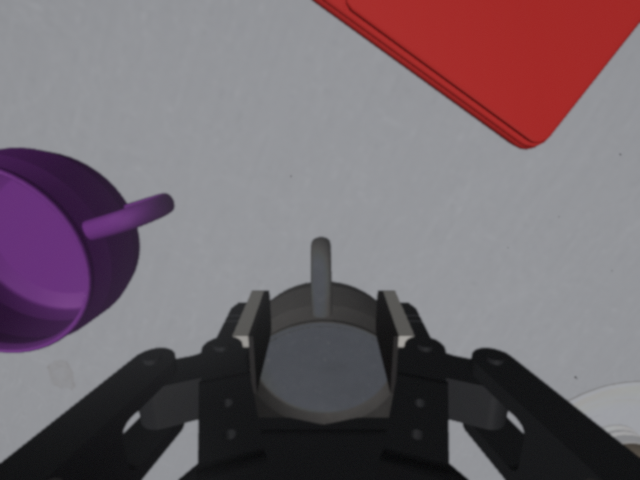

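The handle end is at (320,238), centred between the jaws at about (322,…), so the wrist measurements hold. I'll grasp, lift and place.

```bash
python3 - <<'E'
from h import *
S=lambda m:(lambda s:print(m,round(s["t"],2),s["eef_pos"].round(1),s["force"].round(1),round(s["grip_width"],1),round(s["grasp_force"],1)))(sensors.read_state())
h=np.deg2rad(113.8); u=np.array([np.cos(h),np.sin(h)]); p=np.array([515,250.5])+74*u
print(ctrl.move_l([*p,38.],vel=80,threshold=15)); S("down")
ctrl.gripper_to(0,80); S("grip")
ctrl.move_l([*p,120.],vel=100); S("lift")
h2=np.deg2rad(85.4); u2=np.array([np.cos(h2),np.sin(h2)]); p2=np.array([614.9,-37.1])+74*u2
ctrl.move_ptp([*p2,120.],yaw(h2)); ctrl.hold(.3); S("over")
q,d=optics.grab_frame("wrist"); t,d2=optics.grab_frame("top"); sc,_=optics.grab_frame("scene")
cv2.imwrite("pics/w5.png",q[:,:,::-1]); cv2.imwrite("pics/c5.png",np.hstack([cv2.resize(t[140:320,250:490],(480,360)),cv2.resize(sc[140:260,270:430],(480,360))])[:,:,::-1][:,:,:][:, :800])
print(topc("top",t,(366,214),(320,400,180,285),90,120))
E
```

```text
False
down 7.06 [485.7 318.5  38.6] [-0.  -0.1  0.9] 45.2 0.0
grip 7.46 [485.6 318.4  38.7] [-0.3  0.1  4.1] 10.0 77.9
lift 8.43 [484.4 317.9 119.1] [ 0.5 -0.5 -2.5] 10.2 77.8
over 9.92 [620.6  37.9 120.1] [ 0.   1.3 -2.5] 10.2 77.8
(array([569.2,  13.9]), 51.9, array([704.7858  ,  75.114655], dtype=float32))
```

View pics/c5.png

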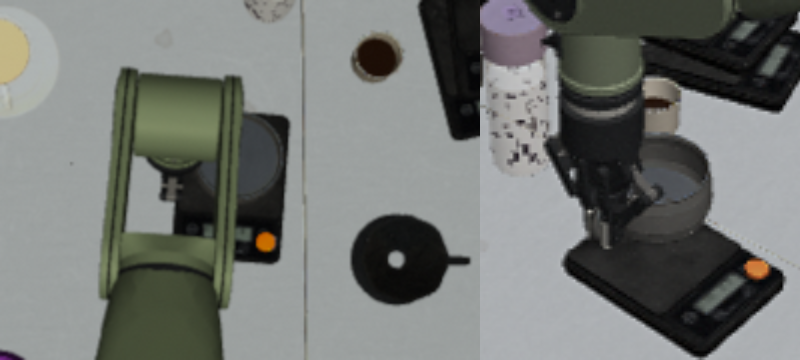

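The carafe is held level, with its body over the platform (top view at about (250,160)). I'll lower it, release, then back off and measure.

```bash
python3 - <<'E'
from h import *
import pickle
S=lambda m:(lambda s:print(m,round(s["t"],2),s["eef_pos"].round(1),s["force"].round(1),round(s["grip_width"],1),round(s["grasp_force"],1)))(sensors.read_state())
h2=np.deg2rad(85.4); u2=np.array([np.cos(h2),np.sin(h2)]); p2=np.array([614.9,-37.1])+74*u2
ctrl.move_l([*p2,72.],vel=80); S("near")
print(ctrl.move_l([*p2,60.],vel=12,threshold=2.0)); S("touch")
ctrl.gripper_to(40); S("rel")
ctrl.move_l([*p2,150.],vel=120)
ctrl.move_ptp([600,-37,250.],yaw(0)); ctrl.hold(.2); s=sensors.read_state(); q,d=optics.grab_frame("wrist"); S("v")
pickle.dump((s["eef_pos"],s["eef_rot"],q,d),open("pics/w6.pkl","wb")); cv2.imwrite("pics/w6.png",q[:,:,::-1])
E
```

```text
near 10.82 [621.1  36.6  72. ] [ 0.5 -0.1 -1. ] 9.6 77.8
True
touch 11.47 [620.9  36.7  64.9] [-0.3  0.2  5.4] 10.1 78.9
rel 11.87 [618.9  37.   62.7] [-0.4 -0.2  0.2] 40.3 0.0
v 14.22 [599.9 -36.8 249.5] [-0.1  1.   0.3] 39.9 0.0
```

View pics/w6.png

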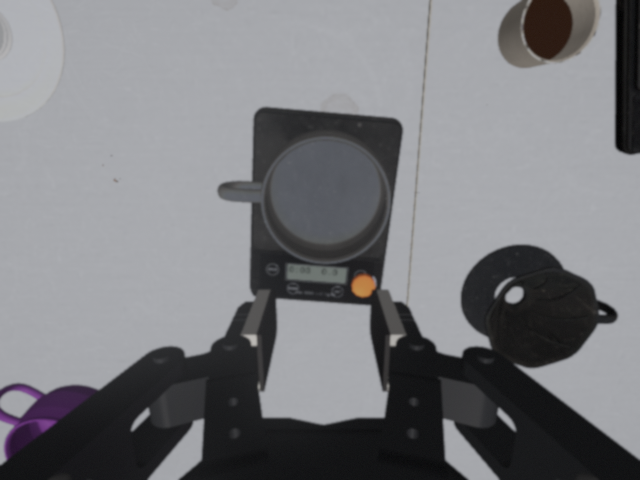

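The carafe stands upright on the platform, with its rim centre near (326,199), handle at (240,190) and key at (363,286) clear. I'll measure how well it is centred.

```bash
python3 - <<'E'
from h import *
import pickle
from scipy.optimize import least_squares
p,R,q,d=pickle.load(open("pics/w6.pkl","rb")); C=optics.camera_params("wrist");K=C["mtx"];B=np.eye(4);B[:3,:3]=R;B[:3,3]=p;T=B@C["T_tool_cam"]
W=cloud("wrist",d,T)
def proj(uv,z):
    uv=np.asarray(uv,float).reshape(-1,2); r=np.c_[uv,np.ones(len(uv))]@np.linalg.inv(K).T@T[:3,:3].T
    return (T[:3,3]+r*((z-T[2,3])/r[:,2:]))[:,:2]
for y in ((326,199,64),): print("eye",proj([326,199],83),proj([326,135],83),proj([326,263],83),proj([262,199],83),proj([390,199],83))
w=W[120:280,255:400].reshape(-1,3); k=w[(w[:,2]>76)&(w[:,2]<90)]; print(len(k),np.median(k[:,2]),cv2.minEnclosingCircle(k[:,:2].astype(np.float32)))
f=least_squares(lambda x:np.hypot(k[:,0]-x[0],k[:,1]-x[1])-x[2],[615,-37,50],loss="soft_l1");print("ring fit",f.x)
g=cv2.GaussianBlur(cv2.cvtColor(q,cv2.COLOR_RGB2GRAY),(5,5),0)
print(cv2.HoughCircles(g[110:290,240:410],cv2.HOUGH_GRADIENT,1.0,15,param1=60,param2=20,minRadius=48,maxRadius=75))
# scale outline
m=(g<95).astype(np.uint8);m[308:]=0;m[:,:246]=0;_,l=cv2.connectedComponents(m);m=(l==l[115,300]).astype(np.uint8)
c=max(cv2.findContours(m,0,1)[0],key=cv2.contourArea)
for z in(17,26): print("scale",z,cv2.minAreaRect(proj(c,z).astype(np.float32)))
hsv=cv2.cvtColor(q,cv2.COLOR_RGB2HSV); kk=cv2.inRange(hsv,(5,130,120),(22,255,255)); kk[:240]=0;kk[320:]=0;kk[:,:330]=0;kk[:,400:]=0
c,r=cv2.minEnclosingCircle(np.argwhere(kk)[:,::-1].astype(np.float32));print("key",proj(c,30),r)
# dripper
w=W[220:375,445:625].reshape(-1,3);
k=w[(w[:,2]>2.5)&(w[:,2]<8)];print("foot",len(k),cv2.minEnclosingCircle(k[:,:2].astype(np.float32)))
k=w[(w[:,2]>35)&(w[:,2]<65)];print("cone/h",len(k),k.min(0),k.max(0)); print("hole",proj([514,293],2))
E
```

```text
eye [[616.72761342 -39.2537841 ]] [[664.90998345 -39.06654986]] [[563.18147567 -39.46186167]] [[616.64792761  10.70808089]] [[616.80728091 -89.20415991]]
2115 81.90710879315458 ((613.4736938476562, -36.276161193847656), 53.95796203613281)
ring fit [614.02798066 -38.97133953  49.14080176]
[[[85.5 89.5 64.3]
  [93.5 76.5 49. ]]]
scale 17 ((586.6932983398438, -40.558631896972656), (198.57969665527344, 170.07476806640625), 0.10377416759729385)
scale 26 ((588.958740234375, -40.46754455566406), (193.46395874023438, 165.69334411621094), 0.10378015786409378)
key [[518.14767391 -76.60628403]] 11.559562683105469
foot 1278 ((496.5701904296875, -244.27587890625), 56.60672378540039)
cone/h 5787 [ 442.21348531 -327.36176196   35.01540035] [ 549.81579612 -190.52315456   58.61026071]
hole [[ 496.70357797 -244.75465291]]
```

The carafe is centred to within about 2 mm, at (614,-38.5). Now the dripper.

```bash
python3 - <<'E'
from h import *
S=lambda m:(lambda s:print(m,round(s["t"],2),s["eef_pos"].round(1),s["force"].round(1),round(s["grip_width"],1),round(s["grasp_force"],1)))(sensors.read_state())
ax=np.array([496.3,-244.5])
ctrl.move_ptp([ax[0],ax[1]-76,110.],yaw(np.pi/2)); ctrl.hold(.2)
q,W=wristcloud(); cv2.imwrite("pics/w7.png",q[:,:,::-1])
w=W.reshape(-1,3); k=w[(w[:,1]<ax[1]-60)&(w[:,1]>ax[1]-90)&(w[:,2]>42)&(w[:,2]<62)&(abs(w[:,0]-ax[0])<25)]
x=np.median(k[:,0]); print(len(k),"handle x",x,k[:,0].std(),"y",k[:,1].min(),k[:,1].max(),np.polyfit(k[:,1],k[:,0],1))
k=w[(w[:,2]>2.5)&(w[:,2]<9)&(np.hypot(w[:,0]-ax[0],w[:,1]-ax[1])<70)]; print(len(k),cv2.minEnclosingCircle(k[:,:2].astype(np.float32)))
S("hover")
E
```

```text
592 handle x 492.7792288532578 2.8262839491154472 y -325.7693113268072 -304.52635865789915 [2.82113630e-02 5.01815755e+02]
997 ((495.2287902832031, -244.20590209960938), 15.539308547973633)
hover 16.28 [ 496.6 -320.2  110.2] [ 0.5 -0.4 -0. ] 40.2 0.0
```

View pics/w7.png

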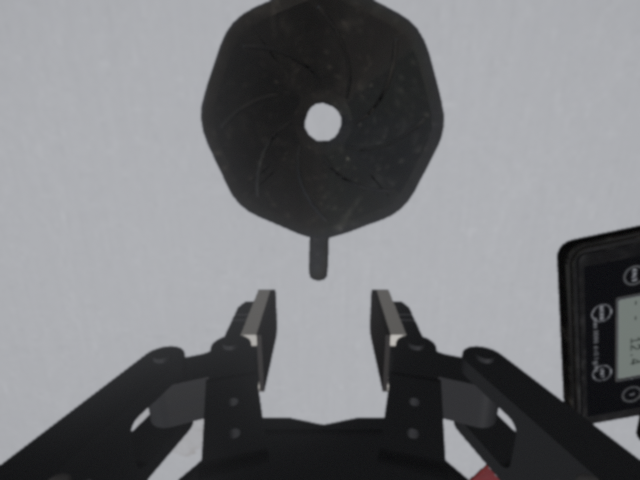

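The hole is at (323,122) and the handle at (318,260), so the handle points about -92.3°. I'll grasp it, lift, and check over the carafe.

```bash
python3 - <<'E'
from h import *
import pickle
S=lambda m:(lambda s:print(m,round(s["t"],2),s["eef_pos"].round(1),s["force"].round(1),round(s["grip_width"],1),round(s["grasp_force"],1)))(sensors.read_state())
U=lambda h:np.array([np.cos(h),np.sin(h)])
h=np.deg2rad(-92.3); p=np.array([496,-244.4])+76*U(h)
ctrl.move_l([*p,100.],yaw(h+np.pi),vel=80)
print(ctrl.move_l([*p,38.],vel=80,threshold=15)); S("down")
ctrl.gripper_to(0,70); S("grip")
ctrl.move_l([*p,175.],vel=120); S("lift")
h2=np.deg2rad(-82); p2=np.array([614,-38.5])+76*U(h2)
ctrl.move_ptp([*p2,175.],yaw(h2+np.pi)); ctrl.hold(.3); S("over")
s=sensors.read_state(); q,d=optics.grab_frame("wrist"); sc,_=optics.grab_frame("scene")
pickle.dump((s["eef_pos"],s["eef_rot"],q,d),open("pics/w8.pkl","wb"))
cv2.imwrite("pics/c8.png",np.hstack([cv2.resize(q,(400,300)),cv2.resize(sc[130:280,250:450],(400,300))])[:,:,::-1])
E
```

```text
False
down 17.49 [ 493.3 -320.7   38.4] [-0.9 -0.4 -0.4] 40.0 0.0
grip 17.88 [ 493.4 -320.8   38.8] [ 0.4 -0.9  2.4] 8.6 68.1
lift 19.17 [ 492.3 -319.8  173.8] [-0.7  0.7 -1.7] 8.5 68.1
over 20.43 [ 624.2 -115.1  175.1] [ 0.2  0.2 -0.9] 8.6 68.1
```

View pics/c8.png

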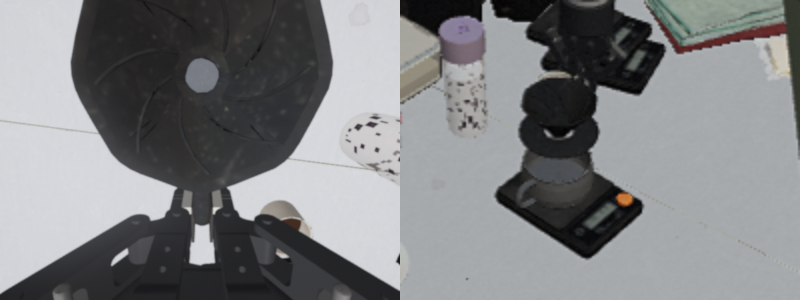

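The dripper is level, with its hole at wrist pixel (323,122), about 75 mm from the TCP, and it is over the carafe. I'll lower it.

```bash
python3 - <<'E'
from h import *
import pickle
S=lambda m:(lambda s:print(m,round(s["t"],2),s["eef_pos"].round(1),s["force"].round(1),round(s["grip_width"],1),round(s["grasp_force"],1)))(sensors.read_state())
U=lambda h:np.array([np.cos(h),np.sin(h)])
h2=np.deg2rad(-82); p2=np.array([614,-38.5])+75.3*U(h2)
ctrl.move_l([*p2,129.],vel=60); S("near")
print(ctrl.move_l([*p2,116.],vel=10,threshold=1.8)); S("touch")
z=sensors.read_state()["eef_pos"][2]
ctrl.gripper_to(36); S("rel")
ctrl.move_l([*p2,230.],vel=120)
ctrl.move_ptp([560,-37,300.],yaw(0)); ctrl.hold(.2); s=sensors.read_state(); q,d=optics.grab_frame("wrist"); S("v"); sc,_=optics.grab_frame("scene")
pickle.dump((s["eef_pos"],s["eef_rot"],q,d),open("pics/w9.pkl","wb"))
cv2.imwrite("pics/c9.png",np.hstack([cv2.resize(q,(400,300)),cv2.resize(sc[150:270,260:420],(400,300))])[:,:,::-1])
E
```

```text
near 21.45 [ 624.9 -113.2  129.4] [ 0.1  0.2 -1.5] 8.3 68.1
True
touch 22.19 [ 624.5 -113.1  122.5] [-0.9  1.   3.9] 8.3 68.8
rel 22.57 [ 623.  -112.7  120.5] [-0.1  0.2  0. ] 35.9 0.0
v 25.47 [560.  -37.1 299.8] [ 0.6  0.  -0.1] 36.0 0.0
```

View pics/c9.png

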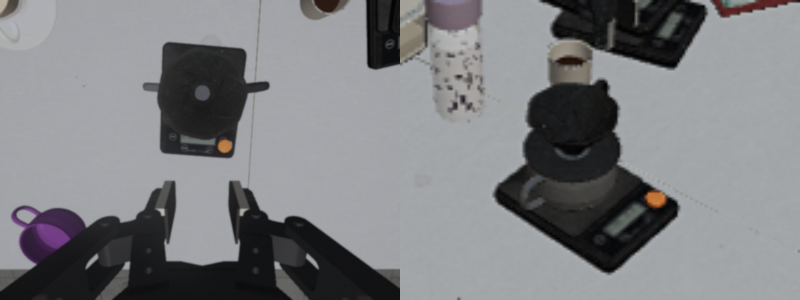

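The dripper sits level and upright, with its hole at wrist pixel (323,149) and the scale visible around it. I'll check its centring and get in position over the key with closed fingers and the camera facing outward.

```bash
python3 - <<'E'
from h import *
import pickle
S=lambda m:(lambda s:print(m,round(s["t"],2),s["eef_pos"].round(1),s["force"].round(1),round(s["grip_width"],1)))(sensors.read_state())
p,R,q,d=pickle.load(open("pics/w9.pkl","rb")); C=optics.camera_params("wrist");B=np.eye(4);B[:3,:3]=R;B[:3,3]=p;T=B@C["T_tool_cam"]
g=cv2.cvtColor(q,cv2.COLOR_RGB2GRAY); h=(g[132:168,300:346]>75).astype(np.uint8); a=np.argwhere(h).mean(0)[::-1]+[300,132]
r=T[:3,:3]@np.linalg.inv(C["mtx"])@[*a,1]; print("hole",a,h.sum(),T[:3,3]+r*(85-T[2,3])/r[2])
W=cloud("wrist",d,T).reshape(-1,3); k=W[(W[:,2]>131)&(W[:,2]<150)&(np.hypot(W[:,0]-614,W[:,1]+38)<62)]; print("cone top",len(k),cv2.minEnclosingCircle(k[:,:2].astype(np.float32)),np.percentile(k[:,2],95))
A=np.c_[k[:,:2],np.ones(len(k))]
key=np.array([518.0,-76.8]); u=key-[614,-38.5]; u/=np.hypot(*u); a=np.arctan2(u[1],u[0]); t=key+4*u
ctrl.gripper_to(0,40); ctrl.move_ptp([*t,260.],yaw(a)); S("above"); print(sensors.read_state()["q"].round(2))
ctrl.move_l([*t,75.],vel=120,threshold=8); ctrl.hold(.3); S("low")
E
```

```text
hole [323.30123457 148.31851852] 405 [612.32175243 -37.59401989  85.        ]
cone top 6497 ((613.5130615234375, -42.01572799682617), 58.01740646362305) 140.78392527853754
above 28.98 [514.3 -78.3 260. ] [-0.4 -0.7 -0.6] -0.3
[-0.32  0.09  1.67  0.    1.38 -2.27]
low 30.98 [514.5 -78.3  75.3] [ 0.  -0.9 -0.5] -0.2
```

The dripper is centred to within about 2 mm. Pressing the key now.

```bash
python3 - <<'E'
from h import *
S=lambda m:(lambda s:print(m,round(s["t"],2),s["eef_pos"].round(1),s["force"].round(1)))(sensors.read_state())
x,y=514.3,-78.3
ctrl.move_l([x,y,58.],vel=60); S("pre")
print(ctrl.move_l([x,y,45.],vel=8,threshold=10)); S("press"); ctrl.hold(.3); S("held")
ctrl.move_l([x,y,75.],vel=40); S("up")
ctrl.move_l([x,y,260.],vel=120); ctrl.move_ptp([500,-37,300.],yaw(0)); ctrl.hold(.2)
q,_=optics.grab_frame("wrist"); sc,_=optics.grab_frame("scene"); S("v")
cv2.imwrite("pics/c10.png",np.hstack([cv2.resize(q[0:300,120:520],(400,300)),cv2.resize(sc[150:270,260:420],(400,300))])[:,:,::-1])
E
```

```text
pre 31.41 [513.6 -78.1  57.1] [-0.1 -0.1  0.1]
True
press 32.47 [514.4 -78.4  50. ] [-1.1 -0.2  5.8]
held 32.77 [514.4 -78.3  50. ] [-0.4 -0.   5. ]
up 33.56 [514.  -78.2  74.8] [0.1 0.2 1.2]
v 38.56 [500. -37. 300.] [-0.5  0.8 -0. ]
```

View pics/c10.png

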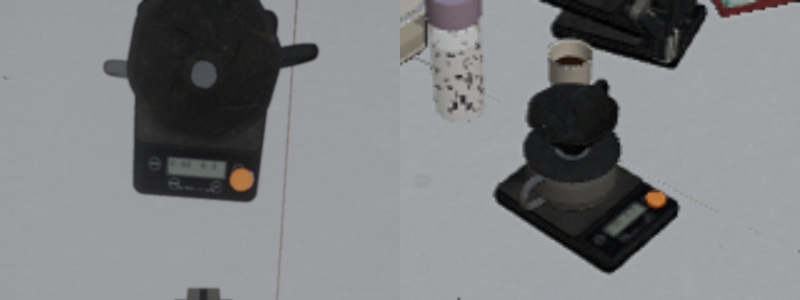

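The press reached z = 50.0 with only 5 N, which is borderline for "fully down". Time remains, so I'll press again more firmly and then hand in.

```bash
python3 - <<'E'
from h import *
S=lambda m:(lambda s:print(m,round(s["t"],2),s["eef_pos"].round(1),s["force"].round(1)))(sensors.read_state())
x,y=514.3,-78.3; a=np.arctan2(-38.3,-96)
ctrl.move_ptp([x,y,260.],yaw(a)); ctrl.move_l([x,y,75.],vel=120); ctrl.move_l([x,y,56.],vel=60); ctrl.hold(.2); S("pre")
print(ctrl.move_l([x,y,47.],vel=8,threshold=18)); S("press"); ctrl.hold(.3); S("held")
s=sensors.read_state()
if s["force"][2]<8: ctrl.move_l([x,y,47.5],vel=8); ctrl.hold(.3); S("deeper")
ctrl.move_l([x,y,75.],vel=40); ctrl.move_l([x,y,260.],vel=120); ctrl.hold(.3); S("up")
q,_=optics.grab_frame("scene"); cv2.imwrite("pics/c11.png",cv2.resize(q[150:270,260:420],(640,480))[:,:,::-1])
E
```

```text
pre 43.92 [514.3 -78.3  56. ] [ 0.3 -0.2  0.4]
True
press 44.81 [514.4 -78.3  50. ] [-0.9  0.1  4.9]
held 45.11 [514.5 -78.3  49.9] [-1.4  0.6  5.1]
deeper 45.82 [514.6 -78.4  49.7] [-7.1  0.7 19. ]
up 48.64 [514.2 -78.3 259.7] [-0.8  0.1  0.4]
```

View pics/c11.png

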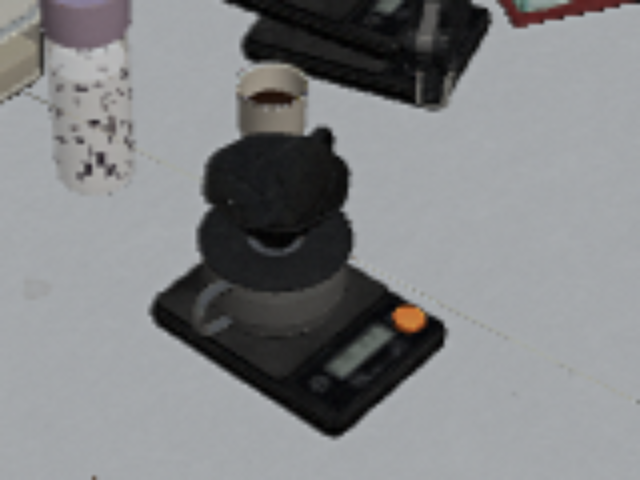

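The key bottomed out at 19 N and is back up at (408,318). The carafe and dripper stand undisturbed.

```bash
python3 -c "
from plant import ctrl
print(ctrl.finish_job())"
```

```text
the job is handed in; nothing more can be done
None
```

The job is handed in at about 49 s of the 72 s: the carafe stands on the platform with the dripper upright on its mouth, both centred to about 2 mm by camera; I pressed the tare key twice because the first press was borderline, the second bottomed out at 19 N, and the key sprang back up.

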